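# Draw the sprung tension gauge to its red mark

## Task

Prove the sprung telescoping gauge: take it by its orange knob and, keeping it upright, slide its round foot in under the blue forked bracket until the black tube sits at the closed end of the slot. Then pull the knob straight up against the spring until the red band on the inner rod is half out of the tube, never near the rod's end stop, and stay there: the program finishes still holding the knob with the gauge drawn to its mark. Leave the tin, steel block, spool and pliers where they are.

Things in the scene. Friction and masses are not known exactly. Their poses are not given: they have to be found in the camera images.
- gauge: sprung telescoping gauge, loose, upright on the bench, 131 mm tall, 0.22 to 0.31 kg: brass disc foot (40 mm across, 6 mm thick), black tube 18 mm in diameter with a grey collar (21 mm in diameter) at its mouth, and a steel inner rod 9 mm in diameter with an orange knob. Origin: centre of the foot's underside; z axis up along the tube; the pose is that of foot and tube
- knob (a point): middle of the orange knob at the top of the inner rod: an upright round knob 22 mm in diameter and 38 mm high, its middle 112 mm above the foot's underside while the rod is in; it rises with the rod
- tube_mouth (a point): middle of the tube's upper edge, 85 mm above the foot's underside; the inner rod comes out here
- red_band (a point): middle of the red band, 12 mm high, round the inner rod; hidden 60 mm below the tube's mouth while the rod is in, level with the mouth when the rod is drawn out 60 mm
- rod (a joint): how far the inner rod is drawn out of the tube, m: 0 fully in, 0.060 with the red band half out, end stop at 0.095. The spring pulls it in with 4 N at first and 1 N more for each 10 mm (10 N at the mark), more than foot and tube weigh, so lifting the gauge by its knob does not draw it out
- fork: blue forked bracket fixed to the bench, 82 mm wide, 20 mm high. Origin: on the bench, on the slot's middle line, where the gauge's axis stands when home at the slot's closed end (the tube touches the end about 2 mm farther on). Its x axis runs level along the slot towards the closed end, z up; the slot opens towards -x
- slot_entry (a point): where the straight slot begins, 48 mm before home, at mid-thickness of the fork's tines (8 mm thick, underside 12 mm above the bench: 6 mm above the top of a foot standing on the bench). The slot between the tines is 24 mm wide for the tube; flared lips reach 22 mm farther out and guide the tube in. Beneath the tines the foot has a passage 58 mm wide
- tin: gold round tin, 60 mm in diameter, 27 mm high, loose bystander; origin at the middle of its underside
- block: square steel bench block, 63 x 63 x 20 mm, loose bystander; origin at the middle of its underside
- spool: solder spool, 60 mm in diameter, 32 mm high, loose bystander; origin at the middle of its underside
- pliers: black-handled pliers lying flat, 149 mm long, 49 mm wide, 12 mm high, loose bystander; origin at the middle of its underside

How it is judged:
By the outcome, as a careful person would: the job done as asked, in the order asked, and still so for the second after the job is handed in, while the arm keeps its last pose, push and grip.
It also fails if it takes over 40 s, if anything falls off the work surface, if the arm or the gripper's body presses on something with over 40 N, if the wrist force passes 120 N, or if a joint passes its speed limit or range.

## Robot

A 7-joint arm with a two-finger parallel gripper is mounted at the origin on a cart in front of the work surface, level with it; the furniture and walls round the work are solid. World frame = base frame: x ahead of the robot, y to its left, z up, the work surface at z = 0. Lengths are in m, angles in degrees, forces in N, time in s.
With the tool pointing down it reaches from about 0.35 to 0.9 m from the base axis. Payload 19.9 kg.
Tool frame: the origin (TCP) lies midway between the tips of the shut fingers; the grasp point (between the pads) lies 19 mm behind it; z points along the fingers, y is the line along which they close (so a half turn about z gives the same grasp; the last joint's range is limited). The gripper opens to 94 mm and grips with 3 to 60 N. Pads are 16 mm wide; open, the fingers measure 119 mm over their backs; the gripper's body (75 mm by 177 mm) begins 78 mm behind the grasp point.
Start: joints at [61.965, 23.915, -0.59, 92.452, 0.269, 63.638, -3.037], TCP at [0.271, -0.563, 0.205] pointing down, gripper open.
Joint ranges: [-161.28, 161.28], [-22.2, 115.67], [-73.04, 71.86], [3.21, 147.25], [-68.34, 248.33], [10.77, 114.83], [-161.83, 161.83]. Speed limits (degrees/s): [108.29, 108.29, 136.94, 136.94, 172.46, 172.46, 172.46].

## Interface

Orientations are given as a 3x3 rotation matrix whose columns are the frame's x, y, z axes.
In Python, from plant import * gives the robot as it stands.
- The arm moves only by the tool carry_out, never from a script. Its arguments are lists of equal length, an entry for each row: "xyz": the shift along the world's x, y, z in units of 0.04 m (1.0 is 0.04 m), a list of three; "twist": the turn about the world's z in units of 0.15 rad (1.0 is 0.15 rad). In form: {"xyz": [[dx, dy, dz], ...], "twist": [twist, ...]}. A call has 1 to 20 rows; each row shifts and turns the commanded pose from where the row before left it; what a row does not reach is not made up. A row lasts 1/10 s, in which the tool goes at most 50 mm and 8.59 degrees, less where a joint would pass 70% of its speed; a pose out of reach is approached as far as the arm can. A call with a number of a shift or a turn outside -1 to 1 is refused whole. A call with a gripper value outside its range is refused whole. "jaw" is the closure, from -1 (fully open) to 1 (shut), set as the call begins (left out, the last holds). The fingers move at their own pace and stop on an object; "force" is the grip in N (left out, the last holds). Time passes only in rows, so rows that do not move let the fingers close. It gives the time, the measured TCP pose, the force, the opening and the grip force at its end, in the units of the state.
- observe(): the state, without advancing time (a new reading comes with each control period).
- snapshot(name): name is "scene" or "top"; returns a dict with "pixels" (420x560x3 uint8, blue, green, red), "mtx" (3x3 intrinsics, pixels), "dist_coeffs" ([k1, k2, p1, p2, k3] as OpenCV has them; the pictures are not rectified), "cam_to_world" (4x4, takes a point from camera to world coordinates). Camera axes: x right, y down, z forward; pixel columns grow to the right and rows downward; lengths in m; the calibration is good to about 2 mm. A picture is of the moment at which its call begins. There is no depth.
- job_done(): hands the job in; it is judged then, once.
The state is a dict: "t": time; "joint_positions": joint angles; "dq": joint speeds; "joint_torque": joint torques, N m; "position": TCP position; "eef_rot": TCP orientation; "wrist_force": force on the tool from outside, world axes, zero at the start; "moment": the same for the moment, N m; "gripper_width": finger opening in m; "finger_force": force on a finger pad.
Only numpy, scipy, OpenCV 4.12 (cv2) and the standard library are available. Lean on these libraries where they do the work, as an engineer would, in place of code of your own. Each camera call takes 0.05 s, during which the arm holds its last target. There are 200 camera calls.

## Working session

There is one attempt and no reset: what is moved stays moved. The work goes in short steps, Python scripts to look and compute and a tool call to move; the robot and the scene stay as the last step left them, time stands still between calls to the robot, and variables do not carry over. Pictures are saved under pics/ and viewed, at most 12 in all, crops included, and the job is handed in when it is done.

Besides the shell and the picture viewer there is one more tool, called after ">>>" as name(argument=value, ...), one argument or row to a line, values as JSON. carry_out: Moves the arm, as the interface text tells. Its arguments: {"type":"object","properties":{"xyz":{"type":"array","items":{"type":"array","items":{"type":"number","minimum":-1,"maximum":1}}},"twist":{"type":"array","items":{"type":"number","minimum":-1,"maximum":1}},"jaw":{"type":"number"},"force":{"type":"number"}},"required":["xyz","twist"]}

```bash
mkdir -p pics
python3 - <<'E'
from plant import *
import cv2,numpy as np,pickle
d={}
for n in("scene","top"):
    s=snapshot(n); d[n]=s; cv2.imwrite(f"pics/{n}0.png",s["pixels"])
    print(n,np.round(s["cam_to_world"],3).tolist(),np.round(s["mtx"],1).tolist())
pickle.dump(d,open("s0.pkl","wb"))
o=observe();print(o["t"],o["position"],o["eef_rot"],o["gripper_width"],o["wrist_force"])
E
```

```text
scene [[-0.743, -0.403, 0.535, 0.081], [-0.67, 0.442, -0.597, 0.62], [0.004, -0.801, -0.598, 0.675], [0.0, 0.0, 0.0, 1.0]] [[525.9, 0.0, 286.8], [0.0, 525.9, 209.3], [0.0, 0.0, 1.0]]
top [[0.017, -0.987, 0.158, 0.43], [-0.998, -0.028, -0.063, 0.122], [0.067, -0.157, -0.985, 1.33], [0.0, 0.0, 0.0, 1.0]] [[524.7, 0.0, 274.8], [0.0, 524.7, 206.7], [0.0, 0.0, 1.0]]
0.1 [ 0.27046246 -0.5630783   0.20488398] [[ 9.01402244e-01  4.32982329e-01 -5.45804730e-04]
 [ 4.32982666e-01 -9.01401740e-01  9.56166341e-04]
 [-7.79862040e-05 -1.09821447e-03 -9.99999394e-01]] 0.09430614755783945 [ 0.96649304  0.69894554 -0.0845104 ]
```

View pics/scene0.png

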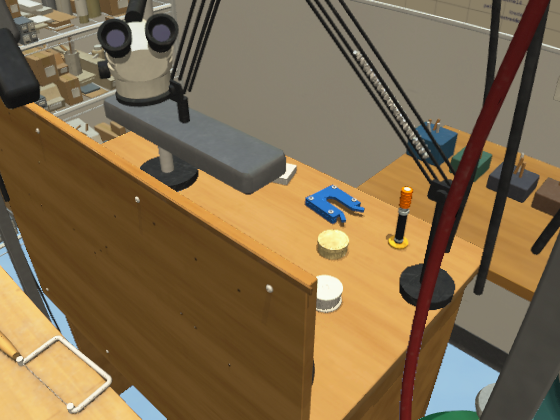

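View pics/top0.png

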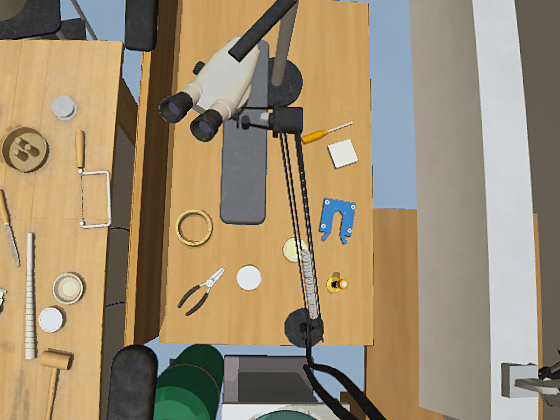

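The scene view shows the gauge, with its knob at (405,197) and foot at (398,242), and the blue fork at (335,203). The top view has the gauge at (338,284) and the fork at (338,220), with its slot opening downward (towards -x). The lamp arm runs over the tin. I'll measure these next.

```bash
cat > h.py <<'E'
import cv2,numpy as np,pickle
def ray(s,uv):
    p=cv2.undistortPoints(np.array([[uv]],float),s["mtx"],np.array(s["dist_coeffs"],float))[0,0]
    T=np.array(s["cam_to_world"]);d=T[:3,:3]@[p[0],p[1],1];return T[:3,3],d/np.linalg.norm(d)
def plane(s,uv,z):
    c,d=ray(s,uv);return c+d*(z-c[2])/d[2]
def tri(s1,u1,s2,u2):
    a,d=ray(s1,u1);b,e=ray(s2,u2)
    k=np.linalg.lstsq(np.c_[d,-e],b-a,rcond=None)[0]
    p,q=a+k[0]*d,b+k[1]*e;return (p+q)/2,np.linalg.norm(p-q)
def mask(s,lo,hi,roi):
    h=cv2.cvtColor(s["pixels"],cv2.COLOR_BGR2HSV);m=cv2.inRange(h,np.array(lo),np.array(hi))
    r=np.zeros_like(m);x0,y0,x1,y1=roi;r[y0:y1,x0:x1]=m[y0:y1,x0:x1];return r
def cen(m):
    M=cv2.moments(m,True);return (M["m10"]/M["m00"],M["m01"]/M["m00"]),M["m00"]
E
python3 - <<'E'
from h import *
d=pickle.load(open("s0.pkl","rb"));S,T=d["scene"],d["top"]
O=([3,170,150],[16,255,255])
ks,a=cen(mask(S,*O,(390,180,420,225)));kt,b=cen(mask(T,*O,(322,270,355,295)))
print("knob",ks,a,kt,b,tri(S,ks,T,kt))
# lamp arm
for n,u1,u2 in(("lampbase",(427,285),(303,328)),):print(n,plane(S,u1,.03),plane(T,u2,.03))
B=([100,120,60],[125,255,255])
for s,roi,n in((S,(290,175,375,230),"S"),(T,(310,185,365,255),"T")):
    m=mask(s,*B,roi);c=max(cv2.findContours(m,0,2)[0],key=cv2.contourArea)
    ap=cv2.approxPolyDP(c,2,True)[:,0]
    for p in ap: print(n,p,np.round(plane(s,p.astype(float),.02)[:2],4))
Y=T["pixels"][265:300,318:360];S_=S["pixels"][175:260,375:430]
cr=np.hstack([cv2.resize(T["pixels"][180:300,300:370],None,fx=5,fy=5,interpolation=2),cv2.resize(S["pixels"][170:260,300:420],(420,315)).copy() if 0 else cv2.copyMakeBorder(cv2.resize(S["pixels"][170:260,300:420],None,fx=3.7,fy=3.7,interpolation=2),0,600-333,0,0,0)])
cv2.imwrite("pics/c.png",cr[:600,:800]);print(cr.shape)
E
```

```text
knob (405.905325443787, 199.28402366863907) 169.0 (338.5, 283.5) 6.0 (array([ 0.44508563, -0.10994152,  0.11275398]), np.float64(0.008168680416966057))
lampbase [ 0.33020517 -0.02435036  0.03      ] [ 0.33982741 -0.03579995  0.03      ]
S [306 198] [ 0.6634 -0.0913]
S [308 206] [ 0.6415 -0.072 ]
S [331 222] [ 0.572  -0.0618]
S [334 222] [ 0.5675 -0.0658]
S [337 216] [ 0.5753 -0.0857]
S [342 221] [ 0.5575 -0.0794]
S [345 219] [ 0.557  -0.0888]
S [342 212] [ 0.5759 -0.1036]
S [331 205] [ 0.608  -0.1075]
S [327 198] [ 0.6301 -0.1217]
S [334 198] [ 0.619  -0.1318]
S [351 209] [ 0.5683 -0.1246]
S [363 210] [ 0.5476 -0.1387]
S [358 201] [ 0.5742 -0.1578]
S [353 202] [ 0.58   -0.1476]
S [350 196] [ 0.5979 -0.1611]
S [331 186] [ 0.6521 -0.1636]
S [311 195] [ 0.6626 -0.1071]
S [314 197] [ 0.6531 -0.1057]
S [313 200] [ 0.6476 -0.0957]
T [325 198] [ 0.6667 -0.0903]
T [319 230] [ 0.584  -0.0752]
T [326 232] [ 0.5793 -0.0931]
T [322 239] [ 0.5612 -0.0829]
T [330 231] [ 0.5821 -0.1034]
T [332 214] [ 0.6258 -0.1084]
T [339 210] [ 0.6366 -0.1266]
T [343 215] [ 0.624  -0.1369]
T [340 235] [ 0.5725 -0.1291]
T [345 243] [ 0.5524 -0.1419]
T [343 236] [ 0.5701 -0.1368]
T [350 235] [ 0.573  -0.1549]
T [351 232] [ 0.5808 -0.1575]
T [348 233] [ 0.578  -0.1497]
T [346 230] [ 0.5856 -0.1446]
T [348 227] [ 0.5934 -0.1498]
T [351 228] [ 0.591  -0.1576]
T [354 212] [ 0.6325 -0.1656]
T [350 205] [ 0.6504 -0.1553]
T [355 203] [ 0.656  -0.1684]
(600, 794, 3)
```

View pics/c.png

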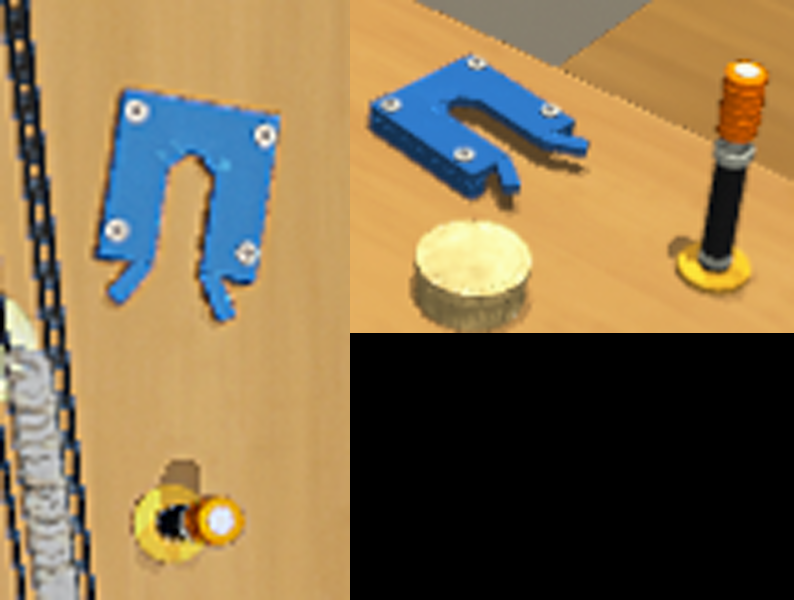

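Run:
```python
from h import *
d=pickle.load(open("s0.pkl","rb"));S,T=d["scene"],d["top"]
print("coil low",tri(S,(425,155),T,(312,318)),"coil up",tri(S,(355,55),T,(304,250)))
print("pole", tri(S,(440,190),T,(305,325)), "armleft top",tri(S,(310,0),T,(283,140)))
f=lambda u,v:(300+(u+.5)/5-.5,180+(v+.5)/5-.5)
print("knobtop",plane(T,f(222,522),.131),"foot",plane(T,f(170,523),.006))
sc=lambda u,v:(300+u/3.7-.4,170+(v)/3.7-.4)
g=lambda u,v:(300+(u-350)/3.7-.4,170+v/3.7-.4)
print("S knobtop",plane(S,g(746,70),.131),"foot",plane(S,g(714,267),.006), "tri",tri(S,g(746,70),T,f(222,522)))
K=[plane(T,f(*p),.02) for p in((136,110),(265,135),(247,253),(117,230))]
KS=[plane(S,g(*p),.02) for p in((391,104),(476,63),(549,108),(464,153))]
for k in(K,KS):
    k=np.array(k)[:,:2];b=(k[0]+k[1])/2;fr=(k[2]+k[3])/2;a=b-fr
    s=k[0]-k[1]
    print(np.round(k,4).tolist(),"axis",np.degrees(np.arctan2(a[1],a[0])),np.degrees(np.arctan2(-s[0],s[1])),np.linalg.norm(a),np.linalg.norm(s),"mid",b,fr)
print("slot end T",plane(T,f(191,153),.02),plane(T,f(191,153),.012))
print("S",plane(S,g(449,106),.02), plane(S,g(446,118),.012))
print("tin T",plane(S,g(473,262),.027))
```

```text
coil low (array([ 0.37764126, -0.02369898,  0.27276472]), np.float64(0.0022907439788176745)) coil up (array([0.50077436, 0.00837247, 0.40533913]), np.float64(0.0037460794021106623))
pole (array([ 0.3517971 , -0.02040892,  0.22323654]), np.float64(0.017123114680363538)) armleft top (array([0.63831792, 0.02512953, 0.47390092]), np.float64(0.10486620436504375))
knobtop [ 0.44737825 -0.1172662   0.131     ] foot [ 0.44832619 -0.11545026  0.006     ]
S knobtop [ 0.44720667 -0.11899637  0.131     ] foot [ 0.44481303 -0.11588627  0.006     ] tri (array([ 0.44693108, -0.11731915,  0.13201105]), np.float64(0.000999917348510421))
[[0.6575, -0.095], [0.6464, -0.162], [0.5853, -0.1524], [0.5954, -0.0853]] axis -8.895741654326052 -9.382703046166053 0.06237303782310945 0.06794984980857216 mid [ 0.65197648 -0.12849866] [ 0.5903537  -0.11885348]
[[0.6566, -0.0989], [0.6462, -0.1656], [0.5864, -0.1577], [0.596, -0.0902]] axis -7.841018748621877 -8.887496516045827 0.06084206237498147 0.06756446497320215 mid [ 0.65142941 -0.13223267] [ 0.59115619 -0.12393231]
slot end T [ 0.63603363 -0.12346307  0.02      ] [ 0.63729167 -0.12496062  0.012     ]
S [ 0.63051754 -0.1200206   0.02      ] [ 0.631014   -0.11847131  0.012     ]
tin T [ 0.52882134 -0.01195174  0.027     ]
```

The crop shows the gauge upright (foot and knob centres agree at about (0.447,-0.117)) and the fork with its slot clear. Next I need to sort out the lamp clutter near the robot's approach.

Run:
```python
from h import *
d=pickle.load(open("s0.pkl","rb"));S,T=d["scene"],d["top"]
a=cv2.resize(S["pixels"][0:330,330:560],None,fx=1.8,fy=1.8,interpolation=2)
b=cv2.resize(T["pixels"][300:420,250:420],None,fx=2.2,fy=2.2,interpolation=2)
b=cv2.copyMakeBorder(b,0,594-264,0,0,0)
cv2.imwrite("pics/d.png",np.hstack([a,b]));print(a.shape,b.shape)
```

```text
(594, 414, 3) (594, 374, 3)
```

View pics/d.png

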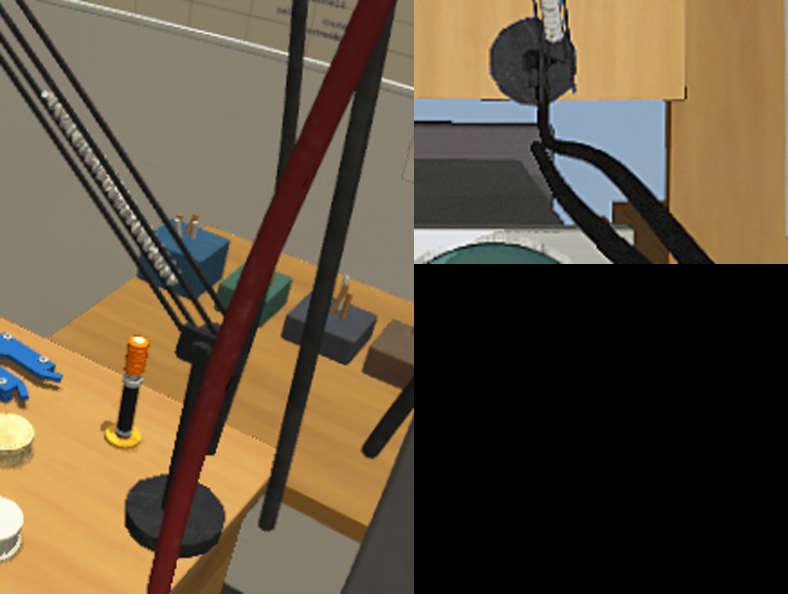

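Run:
```python
from h import *
d=pickle.load(open("s0.pkl","rb"));S,T=d["scene"],d["top"]
f=lambda u,v:(330+u/1.8,v/1.8)
t=lambda u,v:(250+(u-414)/2.2,300+v/2.2)
for n,a,b in(("B",(267,525),(535,145)),("B2",(267,525),(545,145)),("A",(210,452),(545,140)),("A2",(210,452),(530,60)),("A3",(210,452),(570,92))):
  print(n,tri(S,f(*a),T,t(*b)))
# epipolar: along B / A upward rays, heights for distances
for n,p in(("Bend",(267,525)),("Bmid",(330,250)),("Btop",(375,50)),("Aend",(210,452)),("Amid",(285,170)),("Atop",(298,20))):
  c,r=ray(S,f(*p))
  P=[c+r*k for k in(.6,.7,.8,.9)]
  R=np.array(T["cam_to_world"]);
  for q in P:
    w=np.linalg.inv(R)@np.r_[q,1];uv=T["mtx"]@w[:3]/w[2];print(n,np.round(q,3),np.round(uv[:2]))
```

```text
B (array([ 0.24908471, -0.0397612 ,  0.05654115]), np.float64(0.005885435432972812))
B2 (array([ 0.24977735, -0.0510948 ,  0.04709   ]), np.float64(0.0016159401665233612))
A (array([ 0.28803883, -0.02813094,  0.12996212]), np.float64(0.04676335125347022))
A2 (array([ 0.33150469, -0.03333526,  0.10406478]), np.float64(0.033256367502847904))
A3 (array([ 0.31863456, -0.068221  ,  0.08587851]), np.float64(0.015046841871765734))
Bend [0.189 0.189 0.272] [201. 418.]
Bend [0.207 0.117 0.205] [239. 401.]
Bend [0.225 0.045 0.137] [272. 386.]
Bend [ 0.243 -0.027  0.07 ] [301. 373.]
Bmid [0.223 0.1   0.41 ] [249. 416.]
Bmid [0.247 0.014 0.366] [298. 396.]
Bmid [ 0.271 -0.073  0.322] [341. 378.]
Bmid [ 0.294 -0.16   0.278] [381. 363.]
Btop [0.238 0.062 0.52 ] [277. 423.]
Btop [ 0.264 -0.031  0.494] [336. 401.]
Btop [ 0.29  -0.124  0.468] [390. 381.]
Btop [ 0.316 -0.217  0.442] [440. 363.]
Aend [0.238 0.181 0.297] [205. 394.]
Aend [0.264 0.108 0.234] [244. 374.]
Aend [0.29  0.035 0.171] [278. 357.]
Aend [ 0.316 -0.038  0.108] [308. 342.]
Amid [0.263 0.095 0.447] [253. 395.]
Amid [0.293 0.008 0.409] [304. 373.]
Amid [ 0.324 -0.08   0.371] [350. 352.]
Amid [ 0.354 -0.167  0.333] [392. 334.]
Atop [0.282 0.074 0.529] [269. 393.]
Atop [ 0.316 -0.017  0.504] [328. 367.]
Atop [ 0.349 -0.109  0.48 ] [382. 344.]
Atop [ 0.382 -0.2    0.455] [432. 323.]
```

```bash
ls
python3 - <<'E'
from h import *
d=pickle.load(open("s0.pkl","rb"));S,T=d["scene"],d["top"]
def pr(s,q):
    w=np.linalg.inv(np.array(s["cam_to_world"]));r=cv2.projectPoints(np.array([q],float),cv2.Rodrigues(w[:3,:3])[0],w[:3,3],s["mtx"],np.array(s["dist_coeffs"],float))[0][0,0];return np.round(r)
for z in(.1,.3,.4,.5,.6,.7,.8,.9):
    print(z,"A",pr(T,(.315,-.015,z)),pr(S,(.315,-.015,z)),"B",pr(T,(.258,-.028,z)),pr(S,(.258,-.028,z)))
f=lambda u,v:(330+u/1.8,v/1.8);t=lambda u,v:(250+(u-414)/2.2,300+v/2.2)
# candidate strand samples in top: cast rays, heights
for n,p in(("up1",(590,155)),("up2",(640,195)),("up3",(690,250)),("lo1",(575,200)),("lo2",(610,245))):
    print(n,[np.round(plane(T,t(*p),z)[:2],3).tolist() for z in(.3,.5,.7,.9)])
E
python3 -c "
import plant;print([x for x in dir(plant) if x[0]!='_'])"
```

```text
h.py
pics
s0.pkl
0.1 A [298. 341.] [439. 262.] B [303. 366.] [474. 274.]
0.3 A [309. 351.] [464. 156.] B [315. 380.] [506. 168.]
0.4 A [316. 357.] [479.  91.] B [323. 390.] [524. 101.]
0.5 A [326. 365.] [494.  15.] B [333. 402.] [543.  24.]
0.6 A [337. 375.] [510. -71.] B [346. 417.] [563. -63.]
0.7 A [353. 389.] [ 525. -164.] B [363. 437.] [ 580. -156.]
0.8 A [374. 407.] [ 531. -252.] B [386. 463.] [ 584. -240.]
0.9 A [404. 433.] [ 516. -295.] B [418. 501.] [ 553. -263.]
up1 [[0.277, -0.057], [0.307, -0.022], [0.337, 0.013], [0.366, 0.047]]
up2 [[0.242, -0.102], [0.279, -0.058], [0.315, -0.015], [0.352, 0.028]]
up3 [[0.193, -0.148], [0.239, -0.095], [0.285, -0.043], [0.331, 0.009]]
lo1 [[0.238, -0.044], [0.275, -0.012], [0.313, 0.02], [0.35, 0.053]]
lo2 [[0.199, -0.076], [0.243, -0.037], [0.288, 0.001], [0.333, 0.039]]
['Unreachable', 'job_done', 'observe', 'snapshot']
```

Vertical hanging cables are at about (0.315,-0.015) and (0.258,-0.028), so I'll watch the arm's posture as I come in from the right. First half of the approach:

>>> carry_out(
  xyz=[
    [0.2,0.45,0],
    [0.2,0.45,0],
    [0.2,0.45,0],
    [0.2,0.45,0],
    [0.2,0.45,0],
    [0.2,0.45,0],
    [0.2,0.45,0],
    [0.2,0.45,0],
    [0.2,0.45,0],
    [0.2,0.45,0],
    [0.2,0.45,0],
    [0.2,0.45,0],
  ],
  twist=[0.27,0.27,0.27,0.27,0.27,0.27,0.27,0.27,0.27,0.27,0.27,0.27],
  jaw=-1,
)

```text
t: 1.3
position: [0.3672, -0.3458, 0.2054]
eef_rot: [[0.592, 0.806, -0.0], [0.806, -0.592, 0.0], [-0.0, -0.0, -1.0]]
wrist_force: [0.2, -0.1, 0.0]
gripper_width: 0.094
finger_force: 0.0
```

Run:
```python
from plant import *
import cv2,numpy as np
for n in("scene","top"): cv2.imwrite(f"pics/{n}1.png",snapshot(n)["pixels"])
a=cv2.imread("pics/scene1.png");b=cv2.imread("pics/top1.png")
cv2.imwrite("pics/e.png",np.hstack([a[:,160:560],b[:,160:560]]))
o=observe();print(o["t"],o["position"],np.round(o["eef_rot"],3).tolist(),np.round(o["joint_positions"],2),o["joint_torque"],o["wrist_force"])
```

```text
1.4 [ 0.36814998 -0.34461095  0.20556013] [[0.59, 0.807, 0.0], [0.807, -0.59, 0.0], [0.0, 0.0, -1.0]] [ 49.96  11.95 -11.75 109.06   2.78  59.26   0.88] [-5.38145285e-01 -6.24461317e+01 -2.01057784e+00 -4.01246953e+01
 -2.26272462e-02 -1.31971965e-02  3.86750267e-02] [-0.38709272 -1.12497371  0.16656157]
```

View pics/e.png

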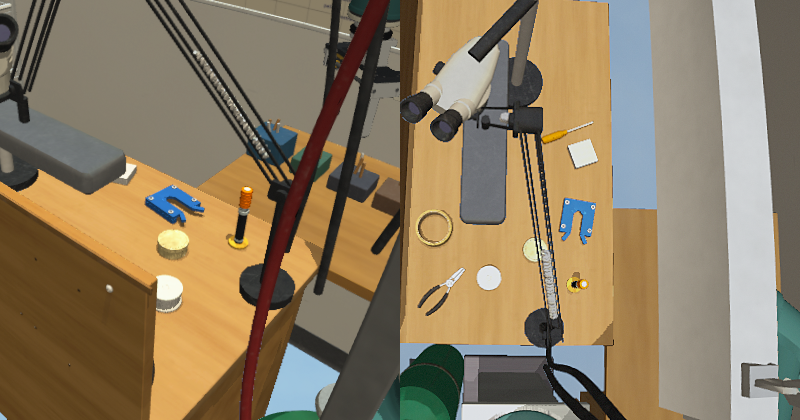

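The gripper comes in behind the cables, and the elbow lags on the -y side, which leaves clearance. Continuing.

>>> carry_out(
  xyz=[
    [0.17,0.48,0],
    [0.17,0.48,0],
    [0.17,0.48,0],
    [0.17,0.48,0],
    [0.17,0.48,0],
    [0.17,0.48,0],
    [0.17,0.48,0],
    [0.17,0.48,0],
  ],
  twist=[0.27,0.27,0.27,0.27,0.27,0.27,0.27,0.27],
)

```text
t: 2.2
position: [0.4215, -0.1921, 0.2054]
eef_rot: [[0.305, 0.952, -0.0], [0.952, -0.305, -0.0], [-0.0, -0.0, -1.0]]
wrist_force: [1.2, 0.1, 0.5]
gripper_width: 0.0942
finger_force: 0.0
```

Run:
```python
from plant import *
import cv2,numpy as np
for n in("scene","top"): cv2.imwrite(f"pics/{n}2.png",snapshot(n)["pixels"])
a=cv2.imread("pics/scene2.png");b=cv2.imread("pics/top2.png")
cv2.imwrite("pics/e2.png",np.hstack([a[:,160:560],b[:,160:560]]))
o=observe();print(o["t"],o["position"],np.round(o["eef_rot"],3).tolist(),np.round(o["joint_positions"],2),np.round(o["joint_torque"],2),o["wrist_force"])
```

```text
2.3 [ 0.42212966 -0.19083434  0.20554261] [[0.302, 0.953, 0.0], [0.953, -0.302, 0.0], [0.0, 0.0, -1.0]] [ 39.82   8.12 -20.92 114.01   3.37  58.44  -0.26] [-1.010e+00 -5.307e+01 -2.840e+00 -4.011e+01 -6.000e-02  1.000e-02
 -1.300e-01] [-0.70482587  0.87084244  0.10666091]
```

View pics/e2.png

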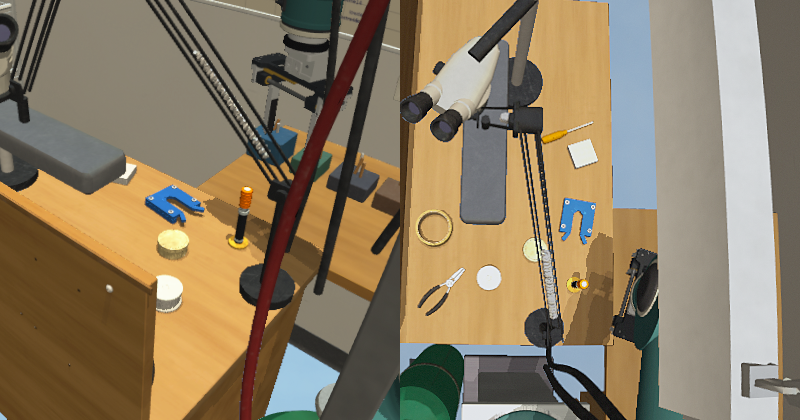

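The gripper is at (0.422,-0.191) and clear of the cables; its shadow is to the right of the gauge. Next: over the gauge, then down.

>>> carry_out(
  xyz=[
    [0.12,0.37,0],
    [0.12,0.37,0],
    [0.12,0.37,0],
    [0.12,0.37,0],
    [0.12,0.37,0],
    [0,0,0],
    [0,0,-0.4],
    [0,0,-0.4],
    [0,0,-0.4],
    [0,0,-0.2],
  ],
  twist=[0.2,0.2,0.2,0.2,0.2,0,0,0,0,0],
)

```text
t: 3.3
position: [0.4445, -0.1198, 0.1483]
eef_rot: [[0.163, 0.987, -0.001], [0.987, -0.163, 0.0], [0.0, -0.001, -1.0]]
wrist_force: [-0.1, -0.1, -0.2]
gripper_width: 0.0939
finger_force: 0.0
```

Run:
```python
from plant import *
import cv2,numpy as np
for n in("scene","top"): cv2.imwrite(f"pics/{n}3.png",snapshot(n)["pixels"])
a=cv2.imread("pics/scene3.png");b=cv2.imread("pics/top3.png")
cv2.imwrite("pics/e3.png",np.hstack([cv2.resize(a[140:280,340:473],(400,420)),b[:,160:560]]))
o=observe();print(o["t"],o["position"],np.round(o["eef_rot"],3).tolist(),np.round(o["joint_positions"],2),np.round(o["joint_torque"],2),o["wrist_force"])
```

```text
3.4 [ 0.44455141 -0.11974261  0.14871584] [[0.162, 0.987, -0.002], [0.987, -0.162, 0.001], [0.0, -0.002, -1.0]] [ 33.56  12.61 -24.91 117.61   6.76  51.21  -4.42] [ -0.24 -54.5   -3.38 -35.84   0.21  -0.63  -0.24] [-0.44666808  0.45654772  0.35805666]
```

View pics/e3.png

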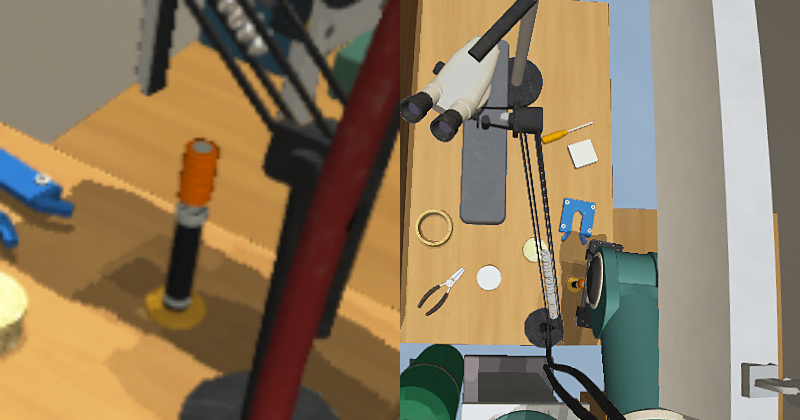

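Top view: gripper above the gauge, knob visible at (577,285), arm clear of the cables. Down and grip.

>>> carry_out(
  xyz=[
    [0.05,0.05,-0.2],
    [0,0,-0.2],
    [0,0,-0.2],
    [0,0,-0.2],
    [0,0,-0.2],
    [0,0,-0.2],
    [0,0,-0.19],
    [0,0,0],
    [0,0,0],
  ],
  twist=[0,0,0,0,0,0,0,0,0],
)

```text
t: 4.3
position: [0.447, -0.1177, 0.0938]
eef_rot: [[0.162, 0.987, -0.0], [0.987, -0.162, 0.0], [0.0, -0.0, -1.0]]
wrist_force: [-0.1, 0.4, 1.1]
gripper_width: 0.0937
finger_force: 0.0
```

>>> carry_out(
  xyz=[
    [0,0,0],
    [0,0,0],
    [0,0,0],
    [0,0,0],
    [0,0,0],
    [0,0,0],
    [0,0,0],
    [0,0,0],
  ],
  twist=[0,0,0,0,0,0,0,0],
  jaw=1,
  force=30,
)

```text
t: 5.1
position: [0.447, -0.1178, 0.0938]
eef_rot: [[0.162, 0.987, -0.0], [0.987, -0.162, -0.0], [-0.0, -0.0, -1.0]]
wrist_force: [-0.4, -0.5, -0.2]
gripper_width: 0.0334
finger_force: 0.0
```

```bash
cat > look.py <<'E'
from plant import *
from h import *
import sys
n=sys.argv[1]; S,T=snapshot("scene"),snapshot("top")
pickle.dump({"scene":S,"top":T},open(f"s{n}.pkl","wb"))
cv2.imwrite(f"pics/scene{n}.png",S["pixels"]);cv2.imwrite(f"pics/top{n}.png",T["pixels"])
o=observe();print(o["t"],o["position"],np.round(o["eef_rot"],3).tolist(),np.round(o["joint_positions"],2),np.round(o["joint_torque"],2),o["wrist_force"],o["gripper_width"],o["finger_force"])
# tube (black) and foot (brass) in the scene view
h=cv2.cvtColor(S["pixels"],cv2.COLOR_BGR2HSV);ds=S["pixels"]
E
python3 look.py 4
python3 - <<'E'
import cv2,numpy as np
a=cv2.imread("pics/scene4.png");b=cv2.imread("pics/top4.png")
cv2.imwrite("pics/e4.png",np.hstack([cv2.resize(a[140:280,300:433],(400,420)),cv2.resize(b[170:310,280:413],(400,420))]))
E
```

```text
5.2 [ 0.44700259 -0.11774265  0.09381799] [[0.162, 0.987, -0.0], [0.987, -0.162, -0.0], [-0.0, -0.0, -1.0]] [ 31.8   17.8  -23.9  120.01  10.25  44.1   -7.82] [ 0.000e+00 -6.140e+01 -4.530e+00 -3.257e+01 -4.000e-02  1.000e-02
 -0.000e+00] [ 0.5257217   0.47402108 -0.01298217] 0.025706853052264347 0.0
```

View pics/e4.png

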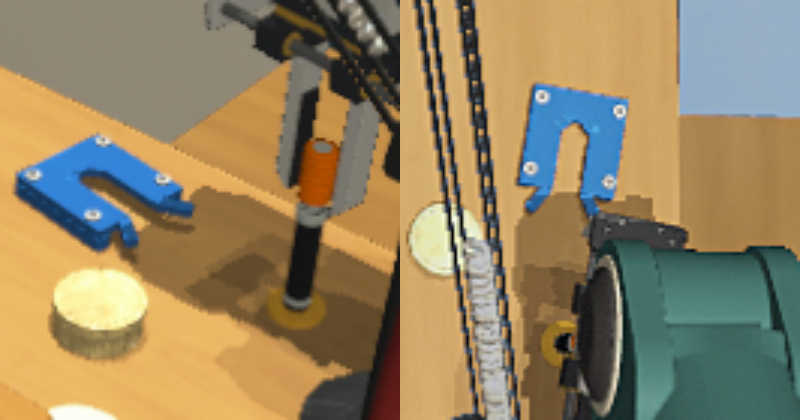

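>>> carry_out(
  xyz=[
    [0,0,0],
    [0,0,0],
    [0,0,0],
    [0,0,0],
  ],
  twist=[0,0,0,0],
)

```text
t: 5.6
position: [0.4469, -0.1177, 0.0937]
eef_rot: [[0.162, 0.987, -0.0], [0.987, -0.162, 0.0], [-0.0, -0.0, -1.0]]
wrist_force: [-0.0, 0.4, -1.5]
gripper_width: 0.0217
finger_force: 30.0
```

Run:
```python
from h import *
d=pickle.load(open("s0.pkl","rb"));S,T=d["scene"],d["top"]
B=([98,90,40],[128,255,255])
R=[]
m=mask(T,*B,(310,185,365,255))
for r in range(214,230):
    c=np.where(m[r])[0];g=np.diff(c);i=g.argmax()
    if g[i]<4: continue
    l=plane(T,(c[i]+.5,r),.02);q=plane(T,(c[i+1]-.5,r),.012);R.append(((l+q)/2)[:2]);w=np.linalg.norm(l-q)
    print("T",r,c[i],c[i+1],np.round(w,4),np.round(R[-1],4))
R=np.array(R);k=np.polyfit(R[:,0],R[:,1],1);print("line T",k,np.degrees(np.arctan(k[0])),np.polyval(k,.623))
# scene: slot pixels = non-blue enclosed; use screws' symmetric measure with white blobs
for s,roi,n in((S,(295,175,370,230),"S"),(T,(310,185,365,255),"T")):
    w=mask(s,[0,0,150],[180,90,255],roi)
    nb,_,st,ce=cv2.connectedComponentsWithStats(w)
    P=[ (ce[i],st[i,4]) for i in range(1,nb) if st[i,4]>=4]
    for c,a in P: print(n,np.round(c,1),a,np.round(plane(s,c,.02),4))
# foot ellipses
for s,roi,n in((S,(380,225,420,255),"S"),(T,(318,270,352,298),"T")):
    f=mask(s,[17,150,120],[32,255,255],roi);nb,_,st,ce=cv2.connectedComponentsWithStats(f)
    i=1+st[1:,4].argmax();x,y,w,h,a=st[i];print(n,"foot bbox",x,y,w,h,a, [np.round(plane(s,p,.006)[:2],4) for p in((x-.5,y+h/2),(x+w-.5,y+h/2),(x+w/2,y-.5),(x+w/2,y+h-.5))],plane(s,(x+w/2-.5,y+h/2-.5),.005))
```

```text
T 214 332 342 0.0262 [ 0.6268 -0.1222]
T 215 332 343 0.0287 [ 0.6242 -0.1235]
T 216 332 343 0.0286 [ 0.6216 -0.1235]
T 217 332 343 0.0286 [ 0.619  -0.1235]
T 218 332 342 0.0261 [ 0.6164 -0.1222]
T 219 332 342 0.0261 [ 0.6138 -0.1222]
T 220 331 342 0.0286 [ 0.6112 -0.1209]
T 221 331 342 0.0286 [ 0.6086 -0.1209]
T 222 331 342 0.0286 [ 0.6061 -0.1209]
T 223 331 342 0.0286 [ 0.6035 -0.1209]
T 224 310 320 0.0256 [ 0.5995 -0.0655]
T 225 310 320 0.0256 [ 0.597  -0.0655]
T 226 310 320 0.0256 [ 0.5944 -0.0655]
T 227 330 341 0.0285 [ 0.5931 -0.1183]
T 228 330 341 0.0285 [ 0.5906 -0.1183]
T 229 330 341 0.0285 [ 0.588  -0.1183]
line T [-0.83956752  0.39899401] -40.0157280077355 -0.12405655299873813
S [334.2 186.5] 15 [ 0.6457 -0.1669  0.02  ]
S [309.5 197.4] 18 [ 0.6591 -0.0979  0.02  ]
S [354.1 199.1] 14 [ 0.5845 -0.1576  0.02  ]
S [330.5 211.1] 15 [ 0.5955 -0.0898  0.02  ]
S [343.2 213. ] 5 [ 0.572  -0.1025  0.02  ]
T [326.7 201.7] 19 [ 0.6572 -0.0948  0.02  ]
T [352.8 206.8] 18 [ 0.646  -0.1626  0.02  ]
T [332. 222.] 5 [ 0.6052 -0.1085  0.02  ]
T [322.9 225.6] 16 [ 0.5955 -0.085   0.02  ]
T [349.2 230.2] 14 [ 0.5852 -0.1529  0.02  ]
S foot bbox 380 225 40 30 572 [array([ 0.4753, -0.0957]), array([ 0.4155, -0.1496]), array([ 0.4716, -0.1658]), array([ 0.4213, -0.0862])] [ 0.44686881 -0.12499848  0.005     ]
T foot bbox 326 277 23 16 168 [array([ 0.446 , -0.0947]), array([ 0.4468, -0.1538]), array([ 0.4679, -0.1254]), array([ 0.4276, -0.1255])] [ 0.44770181 -0.12436569  0.005     ]
```

Gripped at 21.7 mm and 30 N. Fork midline: y ≈ -0.126 - 0.157(x - 0.621), home ≈ (0.623,-0.126). I'll lift 2 mm and go to just before the lips.

>>> carry_out(
  xyz=[
    [0,0,0.05],
    [0.2,0.01,0],
    [0.25,0.015,0],
    [0.25,0.015,0],
    [0.25,0.015,0],
    [0.25,0.015,0],
    [0.25,0.015,0],
    [0.25,0.015,0],
    [0.25,0.015,0],
    [0.15,0.01,0],
    [0.1,0.005,0],
    [0,0,0],
  ],
  twist=[0,0,0,0,0,0,0,0,0,0,0,0],
)

```text
t: 6.8
position: [0.5353, -0.1125, 0.0958]
eef_rot: [[0.162, 0.987, -0.0], [0.987, -0.162, 0.0], [0.0, -0.0, -1.0]]
wrist_force: [-0.3, -0.0, -3.1]
gripper_width: 0.0213
finger_force: 30.0
```

```bash
python3 look.py 5
python3 - <<'E'
import cv2,numpy as np
a=cv2.imread("pics/scene5.png");b=cv2.imread("pics/top5.png")
cv2.imwrite("pics/e5.png",np.hstack([cv2.resize(a[130:250,290:405],(500,522),interpolation=2),cv2.resize(b[150:420,280:435],(300,522))]))
E
```

```text
6.9 [ 0.5347489  -0.11260067  0.09578043] [[0.162, 0.987, -0.0], [0.987, -0.162, -0.0], [-0.0, -0.0, -1.0]] [ 27.18  25.33 -22.94 108.55  12.84  48.64 -11.67] [-2.800e-01 -7.744e+01 -6.950e+00 -3.609e+01 -3.000e-02 -1.000e-02
 -2.000e-02] [-0.16962756  0.40985305 -2.93138672] 0.021167891332665386 29.964575171470642
```

View pics/e5.png

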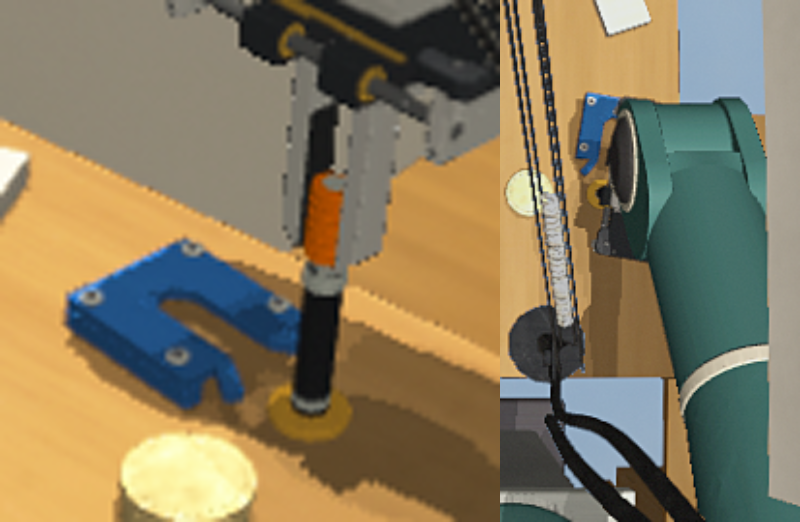

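The gauge hangs upright just in front of the lips, with its foot at crop (310,412) and the slot ahead. The arm is clear of the cables. I'll check the tube against the midline in the scene view.

Run:
```python
from h import *
d=pickle.load(open("s5.pkl","rb"));S=d["scene"]
f=mask(S,[17,130,80],[32,255,255],(345,212,380,235))
px=S["pixels"].max(2)
# tube edges per row
for r in range(200,222,3):
    c=np.where(px[r,350:375]<60)[0]+350;print(r,c.min(),c.max(),end="; ")
e=lambda u,v:(290+u*115/500-.4,130+v*120/522-.4)
print("foot",plane(S,e(310,412),.008), "footL/R",plane(S,e(268,412),.008),plane(S,e(352,412),.008))
print("lips left tip",plane(S,e(232,400),.012),plane(S,e(238,376),.02))
```

```text
200 360 367; 203 359 367; 206 359 367; 209 358 366; 212 358 366; 215 358 366; 218 358 365; 221 359 364; foot [ 0.53079597 -0.10952801  0.008     ] footL/R [ 0.54551947 -0.09615492  0.008     ] [ 0.51603593 -0.12292811  0.008     ]
lips left tip [ 0.56077092 -0.08776244  0.012     ] [ 0.56400789 -0.09581286  0.02      ]
```

>>> carry_out(
  xyz=[
    [0.2,-0.04,0],
    [0.2,-0.04,0],
    [0.2,-0.04,0],
    [0.2,-0.04,0],
    [0.2,-0.04,0],
    [0,0,0],
  ],
  twist=[0,0,0,0,0,0],
)

```text
t: 7.5
position: [0.576, -0.1207, 0.0957]
eef_rot: [[0.162, 0.987, 0.0], [0.987, -0.162, 0.0], [0.0, 0.0, -1.0]]
wrist_force: [0.4, 0.2, -1.6]
gripper_width: 0.0215
finger_force: 30.0
```

```bash
python3 look.py 6
python3 - <<'E'
import cv2,numpy as np
a=cv2.imread("pics/scene6.png")
cv2.imwrite("pics/e6.png",cv2.resize(a[160:235,295:395],(800,600),interpolation=2))
E
```

```text
7.6 [ 0.57494691 -0.12044696  0.09562387] [[0.162, 0.987, -0.0], [0.987, -0.162, 0.0], [0.0, -0.0, -1.0]] [ 26.06  28.99 -22.3  102.69  13.68  51.01 -11.72] [-7.000e-02 -8.475e+01 -7.710e+00 -3.759e+01 -0.000e+00 -0.000e+00
 -0.000e+00] [-0.38758674  0.5051787  -2.70791362] 0.021720031159415662 29.964335560798645
```

View pics/e6.png

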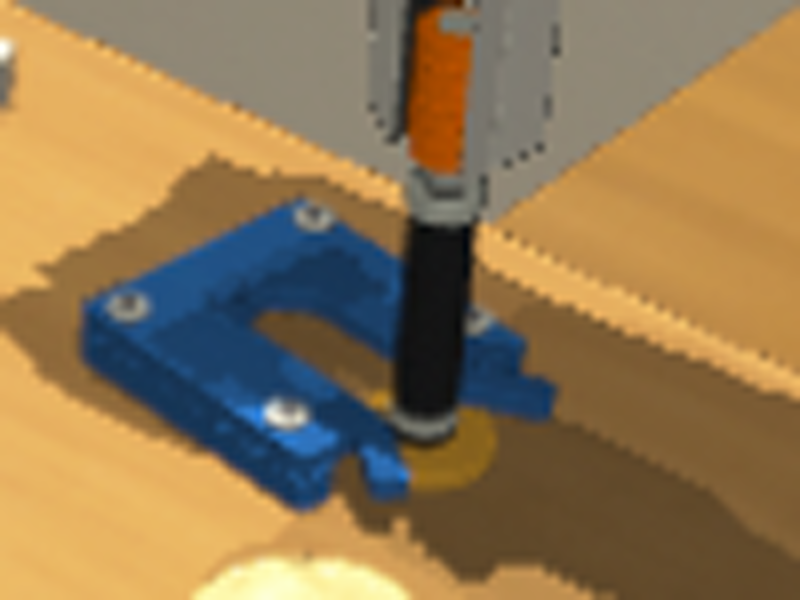

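The tube is between the lips at crop (430,400) with the foot passing under the tines and no side force. Continuing along the slot.

>>> carry_out(
  xyz=[
    [0.2,-0.031,0],
    [0.2,-0.031,0],
    [0.2,-0.031,0],
    [0.2,-0.031,0],
    [0.15,-0.024,0],
    [0,0,0],
  ],
  twist=[0,0,0,0,0,0],
)

```text
t: 8.2
position: [0.6137, -0.1265, 0.0956]
eef_rot: [[0.162, 0.987, 0.0], [0.987, -0.162, 0.0], [0.0, 0.0, -1.0]]
wrist_force: [0.3, -0.5, -1.9]
gripper_width: 0.0212
finger_force: 30.0
```

>>> carry_out(
  xyz=[
    [0.05,-0.008,0],
    [0.05,-0.008,0],
    [0,0,0],
  ],
  twist=[0,0,0],
)

```text
t: 8.5
position: [0.6171, -0.1272, 0.0959]
eef_rot: [[0.162, 0.987, 0.0], [0.987, -0.162, -0.0], [-0.0, 0.0, -1.0]]
wrist_force: [0.4, 1.5, -2.8]
gripper_width: 0.0218
finger_force: 30.0
```

>>> carry_out(
  xyz=[
    [0.05,-0.008,0],
    [0.05,-0.008,0],
    [0,0,0],
  ],
  twist=[0,0,0],
)

```text
t: 8.8
position: [0.6212, -0.1278, 0.0959]
eef_rot: [[0.162, 0.987, 0.0], [0.987, -0.162, -0.0], [-0.0, 0.0, -1.0]]
wrist_force: [0.5, 0.3, -2.7]
gripper_width: 0.0218
finger_force: 30.0
```

>>> carry_out(
  xyz=[
    [0.03,-0.005,0],
    [0.03,-0.005,0],
    [0,0,0],
  ],
  twist=[0,0,0],
)

```text
t: 9.1
position: [0.6231, -0.1279, 0.0956]
eef_rot: [[0.162, 0.987, -0.001], [0.987, -0.162, 0.0], [0.0, -0.001, -1.0]]
wrist_force: [-3.3, 1.1, -1.3]
gripper_width: 0.0215
finger_force: 30.0
```

>>> carry_out(
  xyz=[
    [0.03,-0.005,0],
    [0,0,0],
  ],
  twist=[0,0],
)

```text
t: 9.3
position: [0.624, -0.128, 0.0955]
eef_rot: [[0.162, 0.987, -0.002], [0.987, -0.162, 0.0], [0.0, -0.002, -1.0]]
wrist_force: [-5.3, 2.4, -1.0]
gripper_width: 0.0216
finger_force: 30.0
```

```bash
python3 look.py 7
python3 - <<'E'
import cv2,numpy as np
a=cv2.imread("pics/scene7.png")
cv2.imwrite("pics/e7.png",cv2.resize(a[145:235,285:405],(800,600),interpolation=2))
E
```

```text
9.4 [ 0.62403274 -0.12801919  0.0955558 ] [[0.162, 0.987, -0.001], [0.987, -0.162, 0.0], [0.0, -0.002, -1.0]] [ 24.53  33.47 -21.61  95.16  14.48  54.23 -11.69] [ 1.010e+00 -9.504e+01 -7.710e+00 -4.151e+01  9.100e-01 -1.950e+00
  2.000e-02] [-4.12959998  2.92539657 -1.0058616 ] 0.02143521269369099 30.024847090244293
```

View pics/e7.png

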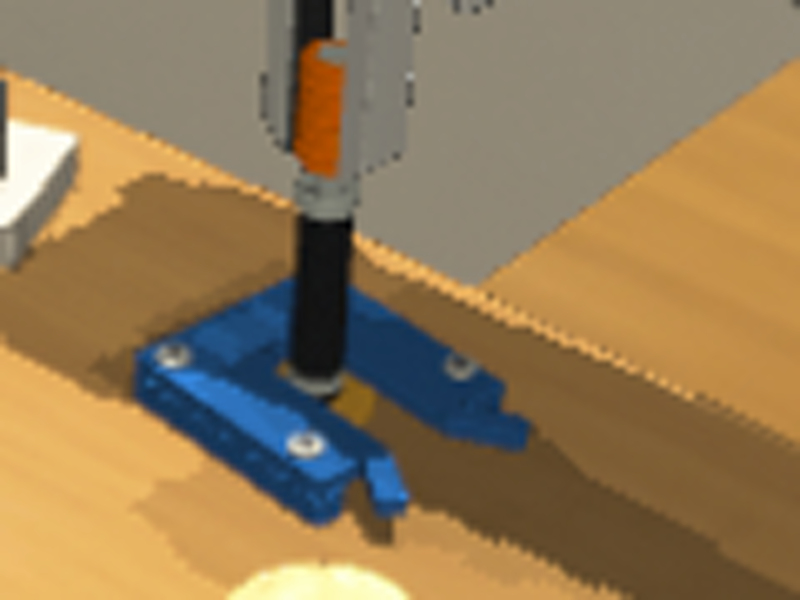

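The tube is at the closed end of the slot (contact at x ≈ 0.623). I'll back off about 2 mm to home, then draw upward.

>>> carry_out(
  xyz=[
    [-0.05,0.025,0],
    [0,0,0],
    [0,0,0.1],
    [0,0,0.1],
    [0,0,0.1],
    [0,0,0.1],
    [0,0,0.1],
    [0,0,0.1],
    [0,0,0.1],
    [0,0,0.1],
    [0,0,0.1],
    [0,0,0.1],
    [0,0,0],
    [0,0,0],
  ],
  twist=[0,0,0,0,0,0,0,0,0,0,0,0,0,0],
)

```text
t: 10.8
position: [0.6226, -0.1274, 0.1358]
eef_rot: [[0.162, 0.987, -0.0], [0.987, -0.162, -0.0], [-0.0, -0.0, -1.0]]
wrist_force: [0.7, -1.0, -7.7]
gripper_width: 0.0215
finger_force: 30.0
```

>>> carry_out(
  xyz=[
    [0,0,0.1],
    [0,0,0.1],
    [0,0,0.1],
    [0,0,0.1],
    [0,0,0.1],
    [0,0,0.1],
    [0,0,0],
    [0,0,0],
  ],
  twist=[0,0,0,0,0,0,0,0],
)

```text
t: 11.6
position: [0.6225, -0.1274, 0.1598]
eef_rot: [[0.162, 0.987, -0.0], [0.987, -0.162, -0.0], [-0.0, -0.0, -1.0]]
wrist_force: [1.1, -1.0, -11.3]
gripper_width: 0.0212
finger_force: 30.0
```

```bash
python3 look.py 8
python3 - <<'E'
import cv2,numpy as np
from h import *
S=pickle.load(open("s8.pkl","rb"))["scene"];a=S["pixels"]
cv2.imwrite("pics/e8.png",cv2.resize(a[115:235,285:445],(800,600),interpolation=2))
h=cv2.cvtColor(a,cv2.COLOR_BGR2HSV)
w=np.linalg.inv(np.array(S["cam_to_world"]))
for z in(.012+.006-.006+.0,.091,.097,.139):
    r=cv2.projectPoints(np.array([[.622,-.127,z]]),cv2.Rodrigues(w[:3,:3])[0],w[:3,3],S["mtx"],np.array(S["dist_coeffs"],float))[0].ravel();print(z,r)
m=cv2.inRange(h,np.array([0,120,60]),np.array([4,255,255]))|cv2.inRange(h,np.array([172,120,60]),np.array([180,255,255]))
ys,xs=np.where(m[115:235,310:360]);print("red",[(x+310,y+115) for x,y in zip(xs,ys)][:60])
E
```

```text
11.7 [ 0.62255417 -0.12732408  0.15963904] [[0.162, 0.987, -0.0], [0.987, -0.162, 0.0], [0.0, -0.0, -1.0]] [ 25.39  29.2  -22.75  92.75  12.51  60.59 -10.27] [ -0.41 -95.29  -9.32 -44.04  -0.35   0.3    0.  ] [ 1.08022685 -1.77036609 -9.74956393] 0.021538038705228694 29.99015986919403
0.012000000000000002 [331.28920363 201.43198935]
0.091 [333.35147845 170.44095114]
0.097 [333.51346797 167.98016221]
0.139 [334.66892527 150.31102792]
red [(np.int64(332), np.int64(169)), (np.int64(333), np.int64(169)), (np.int64(336), np.int64(169)), (np.int64(332), np.int64(170)), (np.int64(333), np.int64(170)), (np.int64(334), np.int64(170)), (np.int64(335), np.int64(170)), (np.int64(336), np.int64(170)), (np.int64(333), np.int64(171)), (np.int64(334), np.int64(171)), (np.int64(335), np.int64(171)), (np.int64(336), np.int64(171))]
```

View pics/e8.png

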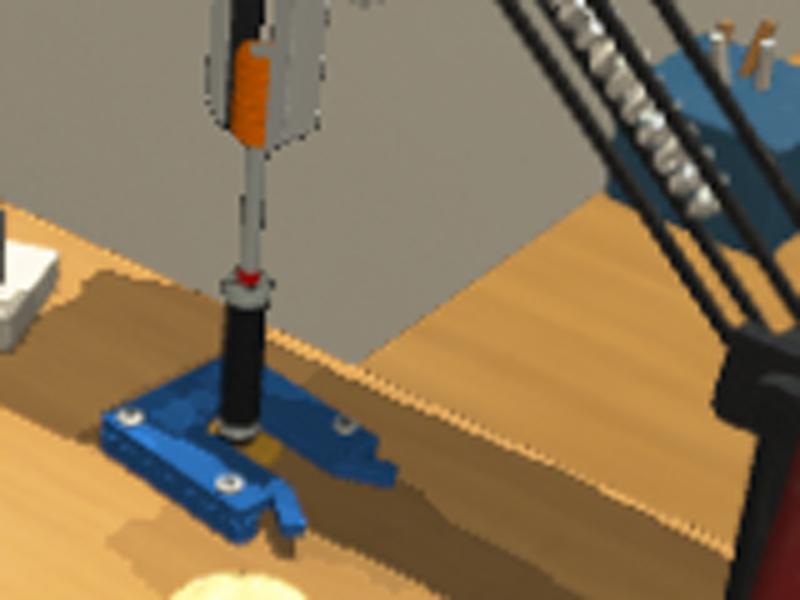

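The red band shows half out above the collar at crop (247,278), the pull is about 10 N and the tube is upright at the slot's end. Handing in.

```bash
python3 -c "
from plant import *
print(job_done())"
```

```text
the job is handed in; nothing more can be done
None
```

I slid the gauge home to the closed end of the fork and drew the knob up to the mark: the red band is half out of the tube at about 60 mm and 10 N. I handed the job in at about 12 s with the arm still holding the knob; the tin, block, spool and pliers were never touched, and no verdict came back.

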